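Set the sight cell in the light tester

TASK

Check the glass of the blue-topped sight cell: stand it upright in the middle of the black pad of the light tester, with its two clear windows squarely facing the lamp and the receiver. Set it down rather than dropping it, let go of it, and leave the orange-topped and green-topped cells where they are.

Things in the scene. Friction and masses are not known exactly. Their poses are not given: they have to be found in the camera images.
- blue_cell_center (a point): Centre (half-way up) of the blue-topped sight cell: loose grey block 40 x 40 mm, 80 mm tall, 0.16 kg, top 16 mm blue. z up. Clear windows (28 mm wide) in its two y faces; its two x faces are solid, flat, 40 mm apart, good to grip. A white stripe on its top runs along y, window to window. Either window may face either way.
- orange_cell_center (a point): Centre (half-way up) of the orange-topped sight cell, otherwise like the blue-topped one (40 x 40 x 80 mm). Not wanted now: leave it.
- green_cell_center (a point): Centre (half-way up) of the green-topped sight cell, otherwise like the blue-topped one (40 x 40 x 80 mm). Not wanted now: leave it.
- pad (a point): Centre of the top of the light tester's pad: black 60 x 60 mm square, 26 mm above the bench, white line along the light path. Fixed; z up. Light runs along y from the yellow lamp head (-y side) to the grey receiver head (+y side). Heads are 70 mm wide, tops 60 mm above the pad; 118 mm is free between them, and the pad's x sides are open. A cell standing on it has its centre 40 mm above this point.

How it is judged:
At the end, for the whole second after the job is handed in: The blue-topped cell stands upright (within 7 degrees) and still on the pad, its centre within 15 mm (horizontally) of the pad's centre, its window axis (y) within 12 degrees of the light path (y of the pad, either way round), and the fingers do not touch it (horizontal distance between blue_cell_center and pad below 0.015 m and z of blue_cell_center in the frame of pad between 0.034 and 0.046 m and angle between blue_cell_center's own z axis and vertical below 0.12 rad and angle between the y axis of blue_cell_center and the y axis of pad, either way round below 0.21 rad and linear speed of blue_cell below 0.02 m/s and contact force between the fingers and blue_cell below 0.1 N).
It fails at once if the orange-topped cell is moved more than 20 mm (distance of orange_cell_center from where it was at the start of the episode above 0.02 m).
It fails at once if the green-topped cell is moved more than 20 mm (distance of green_cell_center from where it was at the start of the episode above 0.02 m).
It fails at once if the blue-topped cell is dropped (falls free of the fingers faster than 0.6 m/s, about 20 mm of fall) (linear speed of blue_cell above 0.6 m/s and contact force between the fingers and blue_cell below 0.1 N).
It also fails if it takes over 38 s, if anything falls off the work surface, if the arm or the gripper's body presses on something with over 40 N, if the wrist force passes 120 N, or if a joint passes its speed limit or range.

ROBOT

A 6-joint arm with a two-finger parallel gripper is mounted at the origin on the work surface. World frame = base frame: x ahead of the robot, y to its left, z up, the work surface at z = 0. Lengths are in m, angles in rad, forces in N, time in s.
With the tool pointing down it reaches from about 0.4 to 0.825 m from the base axis. Payload 7 kg.
Tool frame: the origin (TCP) lies on the centre line of the jaws, within the pads' length; the fingertips stand 22 mm ahead of it and the grasp point (between the pads) lies 3 mm ahead of it; z points along the fingers, y is the line along which they close (so a half turn about z gives the same grasp; the last joint's range is limited). The gripper opens to 88 mm and grips with 3 to 60 N. Pads are 19 mm wide; open, the fingers measure 130 mm over their backs; the gripper's body (78 mm by 193 mm) begins 47 mm behind the grasp point.
Start: joints at [1.442, 0.359, 0.012, 0, -1.224, -0.288], TCP at [0.273, 0.617, 0.249] pointing down, gripper open.
Joint ranges: [-3.07, 3.07], [-1.43, 2.12], [-1.02, 1.25], [-3.03, 1.67], [-3.05, -0], [-3.03, 3.03]. Speed limits (rad/s): [2.39, 2.39, 3.01, 3.14, 3.14, 3.14].

INTERFACE

Orientations are given as [roll, pitch, yaw] about the fixed x, y, z axes, in that order (R = Rz(yaw) Ry(pitch) Rx(roll)).
In Python, from station import monitor, viewer, order gives the robot as it stands. The module is installed in compiled form; this text tells all that it offers.
- The arm moves only by the tool servo_tool, never from a script. Its argument "targets" is a list of rows, each an object with "angular": the turn, a rotation vector about the tool's x, y, z in degrees, a list of three; "xyz": the shift along the tool's x, y, z in cm, a list of three; "claw": the finger opening in cm, from 0 to 8.76. A call has 1 to 20 rows; each row shifts and turns the commanded pose from where the row before left it, along the tool's axes as they then stand; what a row does not reach is not made up. A row lasts 1/10 s, in which the tool goes at most 50 mm and 8.59 degrees, less where a joint would pass 70% of its speed; a pose out of reach is approached as far as the arm can. A call is refused whole if a number of a shift passes 5 or a number of a turn 8.59, either way. A call with a gripper value outside its range is refused whole. The fingers move at their own pace and stop on an object; "force" is the grip in N (left out, the last holds). Time passes only in rows, so rows that do not move let the fingers close. It gives the time, the measured TCP pose, the force, the opening and the grip force at its end, in the units of the state.
- monitor.get_state(): the state, without advancing time (a new reading comes with each control period).
- viewer.grab_frame(name): name is "side" or "top" or "wrist"; returns a dict with "color" (384x512x3 uint8, blue, green, red), "fovy" (degrees; the focal length in pixels is half the picture's height over the tangent of half this angle, whatever the lens; pixels are square), "cx", "cy" (the principal point, pixels), "R" (3x3) and "t" (3): a world point X has camera coordinates R X + t. Camera axes: x right, y down, z forward; pixel columns grow to the right and rows downward; lengths in m; the calibration is good to about 2 mm. A picture is of the moment at which its call begins. There is no depth.
- order.job_done(): hands the job in; it is judged then, once.
The state is a dict: "t": time; "q": joint angles; "qd": joint speeds; "joint_efforts": joint torques, N m; "eef_pos": TCP position; "ee_rot": TCP orientation; "force": force on the tool from outside, world axes, zero at the start; "moment": the same for the moment, N m; "width": finger opening in m; "gripper_force": force on a finger pad.
Only numpy, scipy, OpenCV 4.12 (cv2) and the standard library are available. Lean on these libraries where they do the work, as an engineer would, in place of code of your own. Each camera call takes 0.05 s, during which the arm holds its last target. There are 200 camera calls.

## Working session

There is one attempt and no reset: what is moved stays moved. The work goes in short steps, Python scripts to look and compute and a tool call to move; the robot and the scene stay as the last step left them, time stands still between calls to the robot, and variables do not carry over. Pictures are saved under pics/ and viewed, at most 10 in all, crops included, and the job is handed in when it is done.

Besides the shell and the picture viewer there is one more tool, called after "Emit:" in YAML: its name, and indented under it one key for each argument. servo_tool: Moves the arm, as the interface text tells. Its arguments: {"type":"object","properties":{"targets":{"type":"array"},"force":{"type":"number"}},"required":["targets"]}

```bash
mkdir -p pics; cat > h.py <<'E'
import numpy as np, cv2
from station import monitor, viewer, order
def grab(n,save=None):
    f=viewer.grab_frame(n)
    if save: cv2.imwrite('pics/'+save,f['color'])
    return f
def ray(f,u,v):
    F=192/np.tan(np.radians(f['fovy'])/2); R=np.array(f['R']);t=np.array(f['t'])
    return -R.T@t, R.T@np.array([(u-f['cx'])/F,(v-f['cy'])/F,1])
def onz(f,u,v,z):
    c,d=ray(f,u,v); return c+d*(z-c[2])/d[2]
def proj(f,X):
    F=192/np.tan(np.radians(f['fovy'])/2); p=np.array(f['R'])@X+np.array(f['t'])
    return p[:2]/p[2]*F+[f['cx'],f['cy']]
E
python3 - <<'E'
from h import *
s=monitor.get_state();print(s['t'],s['eef_pos'],s['ee_rot'],s['width'])
a=grab('top');b=grab('side')
cv2.imwrite('pics/a.png',cv2.resize(a['color'],(800,600)));cv2.imwrite('pics/b.png',cv2.resize(b['color'],(800,600)))
for f in(a,b):print(f['fovy'],ray(f,256,192),f['cx'],f['cy'])
E
```

```text
0.0 [0.27311514 0.6167967  0.24766174] [ 3.14000297e+00 -1.57479417e-04 -4.16920872e-01] 0.0882423104470603
44.28328782493318 (array([0.41198358, 0.01180302, 0.90368016]), array([ 0.16125567, -0.01020454, -0.98698259])) 248.65959424587382 192.18305734104848
51.60997679354662 (array([0.1474426 , 0.51147649, 0.6976027 ]), array([ 0.42800153, -0.56089521, -0.70871312])) 254.41577012507403 194.7257528079223
```

View pics/a.png

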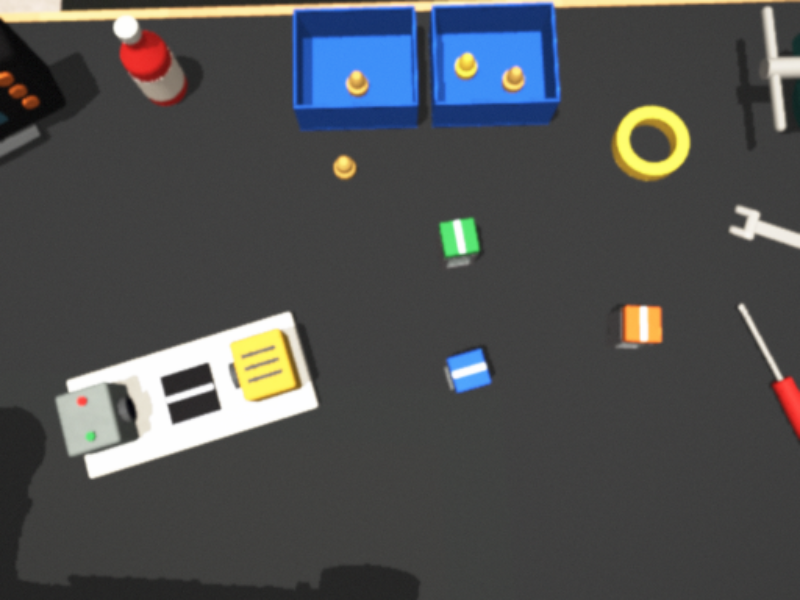

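View pics/b.png

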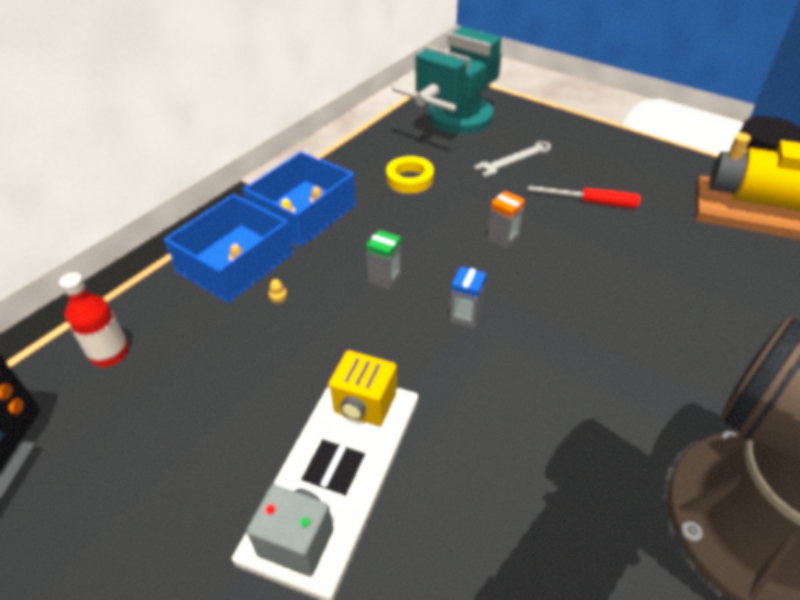

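The top view shows the blue cell top near (468,370), with green at (460,238), orange at (642,324) and the pad at (190,393), all in 800x600 pixels. The side view agrees, with the blue top at (469,281), the pad at (334,467), and the lamp on the side nearest the cells.

```bash
cat > m.py <<'E'
from h import *
def blob(mask,near,lim=40):
    n,l,st,c=cv2.connectedComponentsWithStats(mask.astype(np.uint8))
    k=[i for i in range(1,n) if st[i,4]>25 and np.hypot(*(c[i]-near))<lim]
    k=max(k,key=lambda i:st[i,4]); return c[k],(l==k).astype(np.uint8)
def rect(f,m,z):
    cs,_=cv2.findContours(m,cv2.RETR_EXTERNAL,cv2.CHAIN_APPROX_NONE)
    p=np.vstack(cs)[:,0]; h=cv2.convexHull(p)[:,0]
    P=np.array([onz(f,u,v,z)[:2] for u,v in h])*1000
    (c,s,a)=cv2.minAreaRect(P.astype(np.float32)); return np.array(c),s,a
def line(f,m,z):
    ys,xs=np.nonzero(m); P=np.array([onz(f,u,v,z)[:2] for u,v in zip(xs,ys)])*1000
    c=P.mean(0); w,V=np.linalg.eigh(np.cov((P-c).T)); d=V[:,1]; return c,np.degrees(np.arctan2(d[1],d[0]))%180,np.sqrt(12*w)
def bgr(f): return [f['color'][...,i].astype(int) for i in range(3)]
E
python3 - <<'E'
from m import *
N={'top':dict(b=(468,370),p=(190,393),g=(460,238),o=(642,324)),'side':dict(b=(469,281),p=(334,467),g=(384,243),o=(508,203))}
for n in N:
    f=grab(n); B,G,R=bgr(f); hsv=cv2.cvtColor(f['color'],cv2.COLOR_BGR2HSV).astype(int);H,S,V=[hsv[...,i] for i in range(3)]
    sat=(S>120)&(V>60); white=(S<70)&(V>150)
    for k,(lo,hi) in dict(b=(100,125),g=(45,80),o=(5,20)).items():
        near=np.array(N[n][k])/1.5625
        m=sat&(H>lo)&(H<hi); yy,xx=np.mgrid[:384,:512]; r=np.hypot(xx-near[0],yy-near[1])<20
        if k=='b':
            w=(white&r); c,wm=blob(w,near,12); print(n,'stripe',line(f,wm,.08))
        # only top face + some side in oblique view
        print(n,k,rect(f,((m&r)).astype(np.uint8),.08))
    near=np.array(N[n]['p'])/1.5625
    r=np.hypot(xx-near[0],yy-near[1])<30
    # black pad: two halves
    nb,l,st,c=cv2.connectedComponentsWithStats(((V<75)&r).astype(np.uint8))
    ks=[i for i in range(1,nb) if st[i,4]>150 and np.hypot(*(c[i]-near))<18]
    print(n,'pad',[st[i,4] for i in ks],rect(f,np.isin(l,ks).astype(np.uint8),.026))
    a=[onz(f,*c[i],.026)[:2]*1000 for i in ks]; print(np.round(a,1), np.mean(a,0))
    d=a[1]-a[0] if len(a)>1 else np.zeros(2); print('across',np.degrees(np.arctan2(d[1],d[0])))
E
```

```text
top stripe (array([465.78416176, -70.49941183]), np.float64(104.98583788691954), array([ 8.68872344, 41.71004872]))
top b (array([466.01663208, -70.81496429]), (43.26892852783203, 42.74650192260742), 14.312437057495117)
top g (array([618.43475342, -65.98317719]), (41.963279724121094, 42.193809509277344), 8.142228126525879)
top o (array([ 513.11004639, -266.96530151]), (43.8076057434082, 43.62410354614258), 85.68721771240234)
top pad [np.int32(351), np.int32(366)] (array([450.91937256, 254.51982117]), (54.81644821166992, 56.64826965332031), 15.94672966003418)
[[467.  259.2]
 [435.  250.1]] [450.97807145 254.65631659]
across -164.28273125828946
side stripe (array([467.86691506, -74.04786622]), np.float64(104.49600121479591), array([ 9.20855827, 42.55169864]))
side b (array([464.83935547, -66.7723999 ]), (44.238990783691406, 54.89993667602539), 14.639410972595215)
side g (array([616.96478271, -62.62698364]), (47.0680046081543, 52.61803436279297), 8.032984733581543)
side o (array([ 512.2756958 , -262.75811768]), (61.06192398071289, 51.057125091552734), 88.86163330078125)
side pad [np.int32(263), np.int32(304)] (array([450.51449585, 255.28056335]), (54.483097076416016, 54.85213851928711), 15.756868362426758)
[[467.  260.9]
 [434.4 251.6]] [450.7030428  256.24024636]
across -164.16797105897916
```

Emit:
servo_tool:
  targets:
    - {"angular":[0,0,8.5],"xyz":[0,0,0],"claw":8.5}
    - {"angular":[0,0,8.5],"xyz":[0,0,0],"claw":8.5}
    - {"angular":[0,0,8.5],"xyz":[0,0,0],"claw":8.5}
    - {"angular":[0,0,8.5],"xyz":[0,0,0],"claw":8.5}
    - {"angular":[0,0,8.5],"xyz":[0,0,0],"claw":8.5}
    - {"angular":[0,0,8.5],"xyz":[0,0,0],"claw":8.5}
    - {"angular":[0,0,0],"xyz":[2,0,0],"claw":8.5}
    - {"angular":[0,0,0],"xyz":[4,0,0],"claw":8.5}
    - {"angular":[0,0,0],"xyz":[4,0,0],"claw":8.5}
    - {"angular":[0,0,0],"xyz":[4,0,0],"claw":8.5}
    - {"angular":[0,0,0],"xyz":[4,0,0],"claw":8.5}
    - {"angular":[0,0,0],"xyz":[4,0,0],"claw":8.5}
    - {"angular":[0,0,0],"xyz":[4,0,0],"claw":8.5}
    - {"angular":[0,0,0],"xyz":[4,0,0],"claw":8.5}
    - {"angular":[0,0,0],"xyz":[4,0,0],"claw":8.5}
    - {"angular":[0,0,0],"xyz":[4,0,0],"claw":8.5}
    - {"angular":[0,0,0],"xyz":[4,0,0],"claw":8.5}
    - {"angular":[0,0,0],"xyz":[4,0,0],"claw":8.5}

```text
t: 2.0
eef_pos: [0.3932, 0.1715, 0.2488]
ee_rot: [-3.141, 0.0, -1.306]
force: [0.0, -0.2, 0.6]
width: 0.0848
gripper_force: 0.0
```

Emit:
servo_tool:
  targets:
    - {"angular":[0,0,0],"xyz":[4,0,0],"claw":8.5}
    - {"angular":[0,0,0],"xyz":[4,0,0],"claw":8.5}
    - {"angular":[0,0,0],"xyz":[4,0,0],"claw":8.5}
    - {"angular":[0,0,0],"xyz":[4,0,0],"claw":8.5}
    - {"angular":[0,0,0],"xyz":[4,0,0],"claw":8.5}
    - {"angular":[0,0,0],"xyz":[3,0,0],"claw":8.5}
    - {"angular":[0,0,0],"xyz":[0,0,0],"claw":8.5}
    - {"angular":[0,0,0],"xyz":[0,0,0],"claw":8.5}

```text
t: 2.8
eef_pos: [0.453, -0.0496, 0.2483]
ee_rot: [3.141, 0.0, -1.309]
force: [-0.4, -0.1, 0.0]
width: 0.0851
gripper_force: 0.0
```

```bash
cat > w.py <<'E'
from m import *
s=monitor.get_state(); print(s['t'],s['eef_pos'],np.degrees(s['ee_rot']),s['width'])
f=grab('wrist','w1.png'); print(proj(f,np.array([.467,-.072,.08])), f['fovy'])
E
python3 w.py
```

```text
2.8 [ 0.45304614 -0.04958     0.24832306] [ 1.79971221e+02  8.60444351e-03 -7.50117537e+01] 0.08514895041896374
[249.12164413 151.68689787] 64.45851757320048
```

View pics/w1.png

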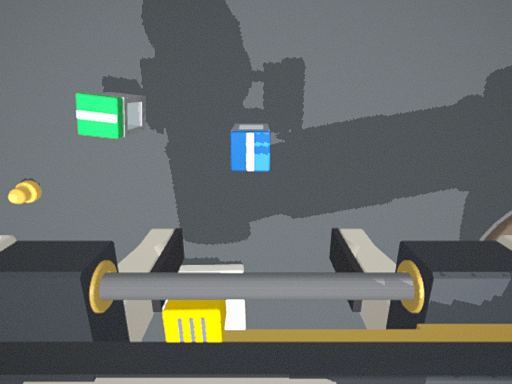

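The wrist view has the blue top centred at about (250,148) against a predicted (249,152), and its stripe is straight up the picture, so the yaw is right.

```bash
python3 - <<'E'
from m import *
f=grab('wrist'); h=cv2.cvtColor(f['color'],cv2.COLOR_BGR2HSV).astype(int)
roi=np.zeros((384,512),bool); roi[125:180,225:280]=1
m=(h[...,0]>95)&(h[...,0]<125)&(h[...,1]>120)&(h[...,2]>60)&roi
c,s,a=rect(f,m.astype(np.uint8),.08); print(c,s,a)
w=(h[...,1]<70)&(h[...,2]>190)&roi; w[:132]=0
print(line(f,w,.08))
p=monitor.get_state()['eef_pos']; y=np.radians(-75); d=c/1000-p[:2]
print('tool x,y cm',100*d@[np.cos(y),np.sin(y)],100*d@[np.sin(y),-np.cos(y)],p)
E
```

```text
[466.35348511 -72.8666687 ] (40.61487579345703, 40.91399002075195) 15.062773704528809
(array([466.73297416, -72.33166481]), np.float64(105.19480707944045), array([ 7.76845423, 39.88447932]))
tool x,y cm 2.6940710855816152 -0.6547230173165635 [ 0.45305658 -0.04853849  0.2485203 ]
```

Emit:
servo_tool:
  targets:
    - {"angular":[0,0,0],"xyz":[2.6,-0.65,0],"claw":8.5}
    - {"angular":[0,0,0],"xyz":[0,0,2],"claw":8.5}
    - {"angular":[0,0,0],"xyz":[0,0,3],"claw":8.5}
    - {"angular":[0,0,0],"xyz":[0,0,3],"claw":8.5}
    - {"angular":[0,0,0],"xyz":[0,0,3],"claw":8.5}
    - {"angular":[0,0,0],"xyz":[0,0,2],"claw":8.5}
    - {"angular":[0,0,0],"xyz":[0,0,2],"claw":8.5}
    - {"angular":[0,0,0],"xyz":[0,0,2],"claw":8.5}
    - {"angular":[0,0,0],"xyz":[0,0,1],"claw":8.5}
    - {"angular":[0,0,0],"xyz":[0,0,1],"claw":8.5}
    - {"angular":[0,0,0],"xyz":[0,0,0],"claw":8.5}
    - {"angular":[0,0,0],"xyz":[0,0,0],"claw":8.5}

```text
t: 4.1
eef_pos: [0.4666, -0.0721, 0.059]
ee_rot: [-3.141, -0.0, -1.306]
force: [0.9, 0.3, -0.3]
width: 0.0849
gripper_force: 0.0
```

Emit:
servo_tool:
  targets:
    - {"angular":[0,0,0],"xyz":[0,0,0],"claw":5}
    - {"angular":[0,0,0],"xyz":[0,0,0],"claw":4.5}
    - {"angular":[0,0,0],"xyz":[0,0,0],"claw":4}
    - {"angular":[0,0,0],"xyz":[0,0,0],"claw":3}
    - {"angular":[0,0,0],"xyz":[0,0,0],"claw":3}
    - {"angular":[0,0,0],"xyz":[0,0,0],"claw":3}
    - {"angular":[0,0,0],"xyz":[0,0,0],"claw":3}
    - {"angular":[0,0,0],"xyz":[0,0,0],"claw":3}
  force: 20

```text
t: 4.9
eef_pos: [0.4663, -0.0724, 0.0586]
ee_rot: [3.142, -0.0, -1.307]
force: [-0.3, -0.8, 1.8]
width: 0.0398
gripper_force: 20.0
```

Emit:
servo_tool:
  targets:
    - {"angular":[0,0,0],"xyz":[0,0,-1],"claw":3}
    - {"angular":[0,0,0],"xyz":[0,0,-2],"claw":3}
    - {"angular":[0,0,0],"xyz":[0,0,-3],"claw":3}
    - {"angular":[0,0,0],"xyz":[0,0,-3],"claw":3}
    - {"angular":[0,0,0],"xyz":[0,0,-3],"claw":3}
    - {"angular":[0,0,0],"xyz":[0,0,-2],"claw":3}
    - {"angular":[0,0,0],"xyz":[0,0,-1],"claw":3}
    - {"angular":[0,0,0],"xyz":[0,0,0],"claw":3}
    - {"angular":[0,0,0],"xyz":[0,0,0],"claw":3}

```text
t: 5.8
eef_pos: [0.4656, -0.0723, 0.2078]
ee_rot: [3.141, 0.001, -1.307]
force: [-0.4, -0.0, -1.9]
width: 0.0403
gripper_force: 20.0
```

Emit:
servo_tool:
  targets:
    - {"angular":[0,0,0],"xyz":[-1,-0.2,0],"claw":3}
    - {"angular":[0,0,0],"xyz":[-2,-0.4,0],"claw":3}
    - {"angular":[0,0,0],"xyz":[-3,-0.7,0],"claw":3}
    - {"angular":[0,0,0],"xyz":[-3,-0.7,0],"claw":3}
    - {"angular":[0,0,0],"xyz":[-3,-0.7,0],"claw":3}
    - {"angular":[0,0,0],"xyz":[-3,-0.7,0],"claw":3}
    - {"angular":[0,0,0],"xyz":[-3,-0.7,0],"claw":3}
    - {"angular":[0,0,0],"xyz":[-3,-0.7,0],"claw":3}
    - {"angular":[0,0,0],"xyz":[-3,-0.7,0],"claw":3}
    - {"angular":[0,0,0],"xyz":[-3,-0.6,0],"claw":3}
    - {"angular":[0,0,0],"xyz":[-2.5,-0.5,0],"claw":3}
    - {"angular":[0,0,0],"xyz":[-1.5,-0.3,0],"claw":3}
    - {"angular":[0,0,-0.9],"xyz":[-1,-0.1,0],"claw":3}
    - {"angular":[0,0,0],"xyz":[0,0,0],"claw":3}
    - {"angular":[0,0,0],"xyz":[0,0,0],"claw":3}
    - {"angular":[0,0,0],"xyz":[0,0,0],"claw":3}

```text
t: 7.4
eef_pos: [0.4503, 0.254, 0.2085]
ee_rot: [3.141, -0.0, -1.292]
force: [0.7, 0.4, -2.1]
width: 0.04
gripper_force: 20.0
```

```bash
python3 - <<'E'
from m import *
s=monitor.get_state();p=s['eef_pos'];print(s['t'],p,np.degrees(s['ee_rot']),s['gripper_force'],s['width'])
y=s['ee_rot'][2]; d=np.array([.451,.2553])-p[:2]
print('tool x,y cm',100*d@[np.cos(y),np.sin(y)],100*d@[np.sin(y),-np.cos(y)])
f=grab('side'); cv2.imwrite('pics/c.png',cv2.resize(f['color'],(800,600)))
E
```

```text
7.4 [0.45033348 0.2540127  0.20845479] [ 1.79978713e+02 -1.09545310e-02 -7.40248990e+01] 19.98095065355301 0.04001287317735493
tool x,y cm -0.10541444700786995 -0.09950737611635445
```

View pics/c.png

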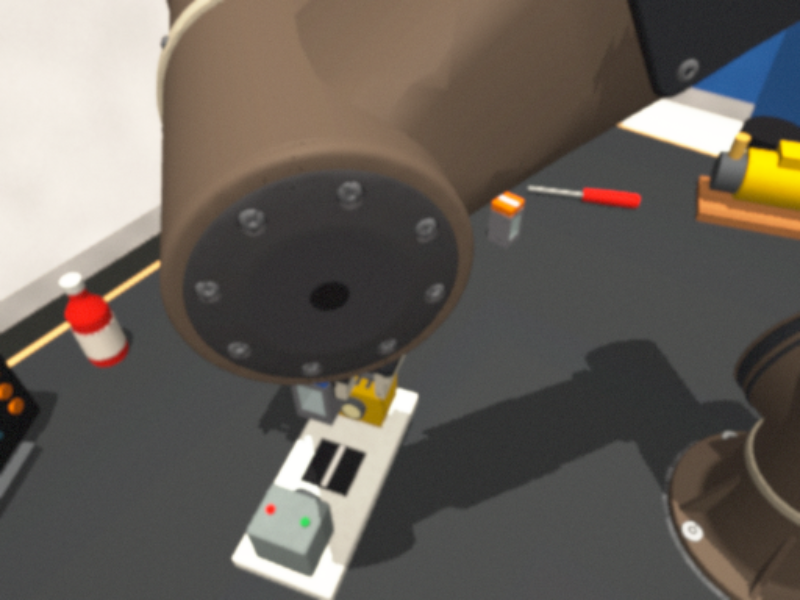

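The cell hangs upright in the jaws, with its window at (313,400) facing the receiver, above the pad at (334,467). The pose is within 1.5 mm of the target, so I'm lowering it.

Emit:
servo_tool:
  targets:
    - {"angular":[0,0,0],"xyz":[-0.1,-0.1,1],"claw":3}
    - {"angular":[0,0,0],"xyz":[0,0,2],"claw":3}
    - {"angular":[0,0,0],"xyz":[0,0,2],"claw":3}
    - {"angular":[0,0,0],"xyz":[0,0,2],"claw":3}
    - {"angular":[0,0,0],"xyz":[0,0,2],"claw":3}
    - {"angular":[0,0,0],"xyz":[0,0,1],"claw":3}
    - {"angular":[0,0,0],"xyz":[0,0,1],"claw":3}
    - {"angular":[0,0,0],"xyz":[0,0,0.5],"claw":3}
    - {"angular":[0,0,0],"xyz":[0,0,0.3],"claw":3}
    - {"angular":[0,0,0],"xyz":[0,0,0],"claw":3}
    - {"angular":[0,0,0],"xyz":[0,0,0],"claw":3}
    - {"angular":[0,0,0],"xyz":[0,0,0],"claw":3}

```text
t: 8.65
eef_pos: [0.4513, 0.2564, 0.0911]
ee_rot: [-3.141, 0.001, -1.291]
force: [0.0, -1.1, -2.4]
width: 0.04
gripper_force: 20.0
```

Emit:
servo_tool:
  targets:
    - {"angular":[0,0,0],"xyz":[0,0,0.2],"claw":3}
    - {"angular":[0,0,0],"xyz":[0,0,0.2],"claw":3}
    - {"angular":[0,0,0],"xyz":[0,0,0.1],"claw":3}
    - {"angular":[0,0,0],"xyz":[0,0,0],"claw":3}
    - {"angular":[0,0,0],"xyz":[0,0,0],"claw":3}

```text
t: 9.15
eef_pos: [0.4511, 0.2561, 0.0855]
ee_rot: [3.141, -0.0, -1.291]
force: [1.1, -0.0, -1.7]
width: 0.0398
gripper_force: 20.0
```

Not in contact yet (the cell's weight is still on the wrist), so I'm going down in 1 mm steps.

Emit:
servo_tool:
  targets:
    - {"angular":[0,0,0],"xyz":[0,0,0.1],"claw":3}
    - {"angular":[0,0,0],"xyz":[0,0,0],"claw":3}
    - {"angular":[0,0,0],"xyz":[0,0,0],"claw":3}

```text
t: 9.45
eef_pos: [0.4512, 0.2561, 0.0846]
ee_rot: [-3.141, 0.0, -1.291]
force: [-0.8, 0.1, -0.4]
width: 0.04
gripper_force: 20.0
```

Emit:
servo_tool:
  targets:
    - {"angular":[0,0,0],"xyz":[0,0,0.1],"claw":3}
    - {"angular":[0,0,0],"xyz":[0,0,0],"claw":3}
    - {"angular":[0,0,0],"xyz":[0,0,0],"claw":3}

```text
t: 9.75
eef_pos: [0.4512, 0.2562, 0.0845]
ee_rot: [-3.141, 0.0, -1.291]
force: [-3.4, -0.9, 9.3]
width: 0.0398
gripper_force: 20.0
```

Contact at the expected height, pushing 9 N. I'll release gently and retreat upward and sideways so I can see it.

Emit:
servo_tool:
  targets:
    - {"angular":[0,0,0],"xyz":[0,0,-0.1],"claw":4}
    - {"angular":[0,0,0],"xyz":[0,0,0],"claw":4.5}
    - {"angular":[0,0,0],"xyz":[0,0,0],"claw":6}
    - {"angular":[0,0,0],"xyz":[0,0,0],"claw":8.5}
    - {"angular":[0,0,0],"xyz":[0,0,0],"claw":8.5}
    - {"angular":[0,0,0],"xyz":[0,0,0],"claw":8.5}
    - {"angular":[0,0,0],"xyz":[0,0,-1],"claw":8.5}
    - {"angular":[0,0,0],"xyz":[0,0,-2],"claw":8.5}
    - {"angular":[0,0,0],"xyz":[0,0,-3],"claw":8.5}
    - {"angular":[0,0,0],"xyz":[0,0,-3],"claw":8.5}
    - {"angular":[0,0,0],"xyz":[0,0,-3],"claw":8.5}
    - {"angular":[0,0,0],"xyz":[-3,0,-2],"claw":8.5}
    - {"angular":[0,0,0],"xyz":[-4,0,0],"claw":8.5}
    - {"angular":[0,0,0],"xyz":[-4,0,0],"claw":8.5}
    - {"angular":[0,0,0],"xyz":[-4,0,0],"claw":8.5}
    - {"angular":[0,0,0],"xyz":[0,0,0],"claw":8.5}
    - {"angular":[0,0,0],"xyz":[0,0,0],"claw":8.5}

```text
t: 11.45
eef_pos: [0.4092, 0.4009, 0.2248]
ee_rot: [3.141, -0.0, -1.29]
force: [-0.3, -0.5, -0.0]
width: 0.085
gripper_force: 0.0
```

```bash
python3 - <<'E'
from m import *
s=monitor.get_state();print(s['t'],s['eef_pos'],s['width'],s['gripper_force'])
f=grab('wrist','d.png'); print('expect top',proj(f,np.array([.451,.255,.106])))
h=cv2.cvtColor(f['color'],cv2.COLOR_BGR2HSV).astype(int)
m=(h[...,0]>95)&(h[...,0]<125)&(h[...,1]>120)&(h[...,2]>60)
e=proj(f,np.array([.451,.255,.106])); yy,xx=np.mgrid[:384,:512]; r=np.hypot(xx-e[0],yy-e[1])<50
print(rect(f,(m&r).astype(np.uint8),.106))
E
```

```text
11.45 [0.40918062 0.40089686 0.22481029] 0.08499260365019096 0.0
expect top [257.27526888  -6.17168704]
(array([448.17849731, 267.92675781]), (40.39189910888672, 18.495882034301758), 16.104476928710938)
```

View pics/d.png

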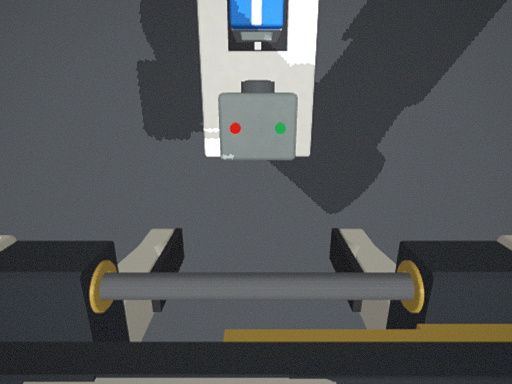

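The cell stands square on the pad, its top at about (257,13) and cut off by the picture's upper edge. I'll move forward 7 cm for a full view.

Emit:
servo_tool:
  targets:
    - {"angular":[0,0,0],"xyz":[3,0,-2],"claw":8.5}
    - {"angular":[0,0,0],"xyz":[4,0,-2],"claw":8.5}
    - {"angular":[0,0,0],"xyz":[0,0,0],"claw":8.5}
    - {"angular":[0,0,0],"xyz":[0,0,0],"claw":8.5}

```text
t: 11.9
eef_pos: [0.4296, 0.3315, 0.2657]
ee_rot: [-3.14, 0.001, -1.294]
force: [0.2, -0.4, -0.3]
width: 0.0849
gripper_force: 0.0
```

```bash
python3 - <<'E'
from m import *
f=grab('wrist','e.png'); e=proj(f,np.array([.451,.255,.106])); print('expect top',e)
h=cv2.cvtColor(f['color'],cv2.COLOR_BGR2HSV).astype(int)
m=(h[...,0]>95)&(h[...,0]<125)&(h[...,1]>120)&(h[...,2]>60)
yy,xx=np.mgrid[:384,:512]; r=np.hypot(xx-e[0],yy-e[1])<50
print(rect(f,(m&r).astype(np.uint8),.106))
w=(h[...,1]<70)&(h[...,2]>190)&(np.hypot(xx-e[0],yy-e[1])<25); print(line(f,w,.106))
E
```

```text
expect top [257.36706811  95.81733326]
(array([451.621521  , 255.77986145]), (40.876060485839844, 39.265045166015625), 15.8734769821167)
(array([451.61516252, 255.44959061]), np.float64(105.61798147949867), array([ 7.50338747, 42.94084627]))
```

View pics/e.png

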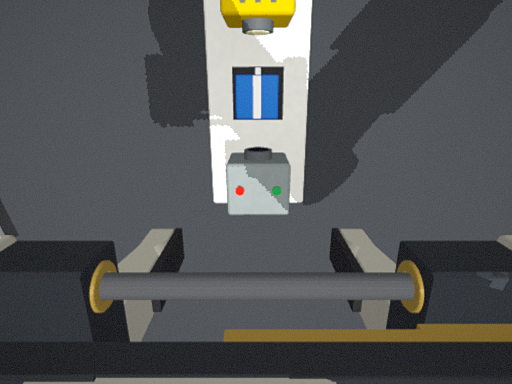

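The cell's top is centred at (257,95) where expected (257,96), within about 1 mm of the pad centre. It stands upright and its stripe lines up with the light path, so I'm handing in.

```bash
python3 -c "
from station import order
print(order.job_done())"
```

```text
the job is handed in; nothing more can be done
None
```

The blue-topped cell stands upright on the tester pad, measured about 1 mm from its centre with its windows within about 1° of the light path; it is released, the other two cells were not touched, and the job was handed in at about 12 s (no verdict was returned).

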